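Send a plaster stamp into the drying hood

ROBOT

A 6-joint arm with a two-finger parallel gripper is mounted at the origin on a cart in front of the work surface, level with it; the furniture and walls round the work are solid. World frame = base frame: x ahead of the robot, y to its left, z up, the work surface at z = 0. Lengths are in m, angles in rad, forces in N, time in s.
With the tool pointing down it reaches from about 0.225 to 0.875 m from the base axis. Payload 3.4 kg.
Tool frame: the origin (TCP) lies midway between the tips of the shut fingers; the grasp point (between the pads) lies 19 mm behind it (manip.grasp_offset is the distance from the TCP to the grasp point, in m); x points along the fingers, y is the direction in which the jaws open and shut, and the axes are right-handed (so a half turn about x gives the same grasp; the last joint's range is limited). The gripper opens to 85 mm and grips with 20 to 120 N. Pads are 22 mm wide; open, the fingers measure 114 mm over their backs; the gripper's body (76 mm by 85 mm) begins 54 mm behind the grasp point. The pads swing forward as they close: fully open they stand 13 mm farther back than shut.
Start: joints at [1.205, 0.276, 1.505, -0, 1.361, -0.121], TCP at [0.139, 0.558, 0.231] pointing down, gripper open.
Joint ranges: [-2.89, 2.89], [-0.75, 2.08], [0.22, 2.7], [-1.18, 4.32], [0.11, 2.71], [-2.7, 2.7]. Speed limits (rad/s): [2.57, 2.57, 3.14, 3.14, 3.14, 3.14].

INTERFACE

Orientations are given as a unit quaternion [w, x, y, z].
In Python, from rig import manip gives the robot as it stands.
- The arm moves only by the shell command python3 -m creep 'ROWS' [OPENING] [FORCE]. ROWS is a JSON object of lists of equal length, an entry for each row: "delta_pos": the shift along the tool's x, y, z in cm, a list of three; "dr": the turn, a rotation vector about the tool's x, y, z in rad, a list of three. In form: {"delta_pos": [[dx, dy, dz], ...], "dr": [[rx, ry, rz], ...]}. A call has 1 to 10 rows; each row is the pose to reach, as a shift and turn from the pose commanded when the call began, along the tool's axes at that moment; what a row does not reach only later rows make up. A row lasts 1/10 s, in which the tool goes at most 50 mm and 8.59 degrees, less where a joint would pass 70% of its speed; a pose out of reach is approached as far as the arm can. A call with a gripper value outside its range is refused whole. OPENING is the opening, from -1 (shut) to 1 (fully open), set as the call begins (- or left out, the last holds). The fingers move at their own pace and stop on an object; FORCE is the grip in N (left out, the last holds). Time passes only in rows, so rows that repeat a pose let the fingers close. It gives the time, the measured TCP pose, the force and the opening at its end, in the units of the state.
- manip.get_state(): the state, without advancing time (a new reading comes with each control period).
- manip.get_image(name): name is "scene" or "top"; returns a dict with "pixels" (420x560x3 uint8, blue, green, red), "depth" (420x560 float32, m along the optical axis (not along the pixel's ray), 0 where there is no reading), "intrinsics" (3x3 intrinsics, pixels), "rvec" (rotation vector, rad) and "tvec" (3), from world to camera coordinates, as OpenCV has them. Camera axes: x right, y down, z forward; pixel columns grow to the right and rows downward; lengths in m; the calibration is good to about 2 mm. A picture is of the moment at which its call begins.
- manip.sign_off(): hands the job in, once; it reports no verdict.
The state is a dict: "clock": time; "qpos": joint angles; "qd": joint speeds; "effort": joint torques, N m; "position": TCP position; "ee_rot": TCP orientation; "contact_force": force on the tool from outside, world axes, zero at the start; "moment": the same for the moment, N m; "width": finger opening in m.
Only numpy, scipy, OpenCV 4.12 (cv2) and the standard library are available. Lean on these libraries where they do the work, as an engineer would, in place of code of your own. Each camera call takes 0.05 s, during which the arm holds its last target. There are 200 camera calls.

TASK

Stand the white plaster stamp upright in the shallow tray of the carrier, then move the carrier by its orange handle along the rail, in under the drying hood, until you feel its spring catch drop into the hidden notch and hold it, and stop there (pushed much harder, it jumps out on the far side). Leave the stamp standing in the tray with the carrier caught, and do not disturb the wooden cone or the red-lidded jar.

Things in the scene. Friction and masses are not known exactly. Their poses are not given: they have to be found in the camera images.
- stamp: white plaster stamp with a waist, loose, stands upright; 31 mm diameter, 53 mm tall, 30 g; origin at the centre of its underside, z up along it. Pinch it about 30 mm above its underside. It, the cone and the jar may stand in any order along the front of the table.
- cone_plug: small walnut cone standing on its broad end, 23 mm diameter, 28 mm tall; a bystander, origin at the centre of its underside
- jar_red: white glaze jar with a red lid, 56 mm diameter, 70 mm tall; a bystander, origin at the centre of its underside
- dryer: drying hood fixed to the table: a rail, a grey casing over its far part. Origin on the table under the rail's centre line; carrier travels along +y, x to the back, z up. Rail 76 mm wide, 18 mm high, y = -70 to 340 mm. Casing x = -47 to 75, y = 110 to 340, z = 153 to 269 mm, on posts at its back (x over 42 mm): a tool that holds the handle beside it must lean back, away from it.
- tray (a point): centre of the tray's floor, on the sliding carrier (plate 90 x 84 mm), 31 mm above the table; axes as the dryer's. The tray is 58 x 58 mm inside, its rim 7 mm above its floor.
- handle_grip (a point): centre of the orange grip of the carrier's handle, 75 mm above the table, 67 mm in front (-x) of the tray's centre; axes as the dryer's. The grip is a bar 16 mm wide along y, 20 mm deep, 50 mm long, leaning 25 degrees from vertical towards -x: its long axis is (-0.42, 0, 0.91), this point at mid-length.
- catch_pin (a joint): spring catch under the carrier: 0 while it rides on the rail, 0.004 m when it has dropped fully into the notch
- carrier (a joint): the carrier's place along the rail: y (m) of the tray's centre in the dryer's frame. Starts at 0 to 0.025, clear of the casing. The notch is adjusted afresh each time and cannot be seen: it catches the carrier somewhere from 0.145 to 0.205. The carrier slides with 2 to 5 N; in the notch it is held both ways, and only about 40 N forces it out (it may then be drawn back in).
There are look-alikes about, which are no part of the job. Leave any blue look-alike of the stamp alone.

How it is judged:
On the way, in this order (a step that is already met when the one before it is completed fails the run):
1. the stamp stands in the tray, released, before the carrier is caught (horizontal distance between stamp and tray below 0.024 m and z of stamp in the frame of tray below 0.004 m and angle between stamp's own z axis and vertical below 0.15 rad and contact force between the fingers and stamp below 0.1 N and value of joint catch_pin below 0.0015 m), for 0.2 s.
2. the catch has dropped into the notch (value of joint catch_pin above 0.0025 m), for 0.2 s.
At the end, for the whole second after the job is handed in: the spring catch is out in the notch (more than 2.5 of its 4 mm) and the stamp stands at rest on the tray's floor, within 24 mm of the tray's centre, within 4 mm of floor height, tilted less than 0.15 rad (value of joint catch_pin above 0.0025 m and horizontal distance between stamp and tray below 0.024 m and z of stamp in the frame of tray between -0.004 and 0.004 m and angle between stamp's own z axis and vertical below 0.15 rad and linear speed of stamp below 0.02 m/s); the robot touches nothing.
It fails at once if the cone or the red-lidded jar is moved more than 30 mm or tipped over (distance of any of cone_plug, jar_red from where it was at the start of the episode above 0.03 m or angle between any of cone_plug, jar_red's own z axis and vertical above 0.5 rad).
It also fails if it takes over 58 s, if anything falls off the work surface, if the arm or the gripper's body presses on something with over 40 N, if the wrist force passes 120 N, or if a joint passes its speed limit or range.

## Working session

There is one attempt and no reset: what is moved stays moved. The work goes in short steps, Python scripts to look and compute and a shell command to move; the robot and the scene stay as the last step left them, time stands still between calls to the robot, and variables do not carry over. Pictures are saved under pics/ and viewed, about 8 in all and at most 12, crops included, and the job is handed in when it is done.

```bash
ls; mkdir -p pics
cat > h.py <<'E'
import numpy as np, cv2
from rig import manip
from scipy.spatial.transform import Rotation as R
def grab(n,f):
    d=manip.get_image(n); np.savez('pics/'+f+'.npz',**{k:np.array(d[k]) for k in d}); cv2.imwrite('pics/'+f+'.png',np.array(d['pixels'])); return d
def pt(d,u,v,z=None):
    K=np.array(d['intrinsics']);Rm=cv2.Rodrigues(np.array(d['rvec'],float))[0];t=np.array(d['tvec'],float).ravel()
    ray=np.linalg.inv(K)@[u,v,1]
    c=-Rm.T@t; r=Rm.T@ray
    if z is None: return c+r*float(np.array(d['depth'])[int(v),int(u)])
    return c+r*(z-c[2])/r[2]
def rot():
    q=manip.get_state()['ee_rot']; return R.from_quat([q[1],q[2],q[3],q[0]])
def cmd(pos,Rt=None):
    s=manip.get_state(); T=rot(); print('delta cm',(T.inv().apply(np.array(pos)-s['position'])*100).round(2), 'dr', None if Rt is None else (T.inv()*Rt).as_rotvec().round(3))
E
python3 - <<'E'
from h import *
s=manip.get_state();print(s, manip.grasp_offset); print(rot().as_matrix().round(3))
a=grab('scene','s0');b=grab('top','t0')
cv2.imwrite('pics/top0.png',cv2.resize(b['pixels'],(784,588)))
E
```

```text
pics
{'clock': 0.0, 'qpos': array([ 1.20499846e+00,  2.76592915e-01,  1.50613292e+00, -3.56541471e-05,
        1.36070695e+00, -1.21013597e-01]), 'qd': array([ 0.00099839, -0.0004546 ,  0.00020684,  0.00159478, -0.00164413,
       -0.000518  ]), 'effort': array([ 3.02673334e-04, -4.16787708e+01, -2.45800334e+01, -2.37696750e-04,
        1.11483992e-02,  2.03739788e-06]), 'position': array([0.13918278, 0.55735148, 0.23044099]), 'ee_rot': array([ 0.70167241,  0.08569137,  0.70196208, -0.08696012]), 'contact_force': array([-0.54002577,  0.68118553, -0.15872762]), 'moment': array([ 0.00568279, -0.01505442,  0.02629136]), 'width': 0.08564137301967681} 0.0187
[[-0.001  0.242  0.97 ]
 [-0.002  0.97  -0.242]
 [-1.    -0.002 -0.   ]]
```

View pics/s0.png

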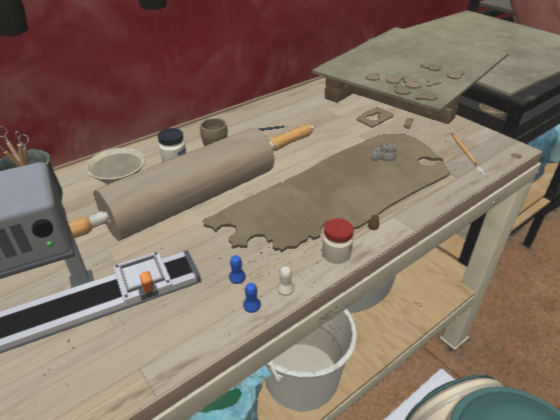

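View pics/t0.png

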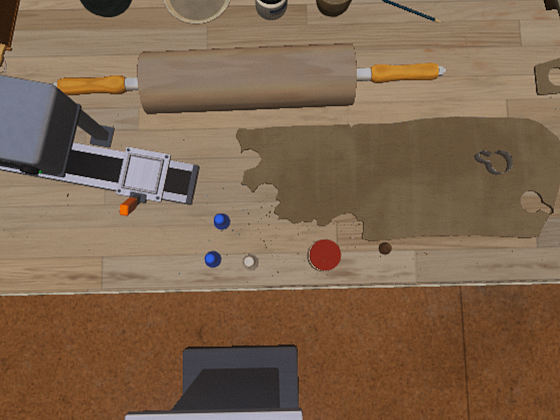

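The scene view shows the white stamp at (286,280), blue decoys at (236,268) and (251,297), the jar at (338,240), the cone at (374,222), and the carrier at about (145,272). In the top view the stamp is at (250,262), the tray at (143,173), and the grip at (130,206).

Run:
```python
from h import *
b=dict(np.load('pics/t0.npz'));a=dict(np.load('pics/s0.npz'))
cv2.imwrite('pics/topc.png',cv2.resize(b['pixels'][130:275,60:260],None,fx=4,fy=4,interpolation=cv2.INTER_CUBIC))
cv2.imwrite('pics/sc.png',cv2.resize(a['pixels'][150:330,50:310],None,fx=3,fy=3,interpolation=cv2.INTER_CUBIC))
for n,d in(('t',b),('s',a)):
  Rm=cv2.Rodrigues(d['rvec'].astype(float))[0];print(n,'cam',(-Rm.T@d['tvec'].ravel()).round(3),d['intrinsics'][0])
for u,v in [(250,262),(143,173),(130,206),(212,259),(222,221),(325,254),(385,248),(30,110)]: print(u,v,pt(b,u,v).round(3))
for u,v in [(286,270),(145,272),(147,281),(338,230)]: print('s',u,v,pt(a,u,v).round(3))
```

```text
t cam [ 0.393 -0.116  0.982] [526.22249632   0.         274.22513097]
s cam [-0.012  0.282  0.629] [462.05255532   0.         276.05168485]
250 262 [ 0.415 -0.072  0.054]
143 173 [0.583 0.123 0.03 ]
130 206 [0.514 0.13  0.09 ]
212 259 [ 0.422 -0.005  0.051]
222 221 [ 0.488 -0.023  0.052]
325 254 [ 0.425 -0.202  0.073]
385 248 [ 0.435 -0.315  0.029]
30 110 [0.633 0.229 0.254]
s 286 270 [ 0.415 -0.068  0.052]
s 145 272 [0.514 0.137 0.099]
s 147 281 [0.5   0.141 0.094]
s 338 230 [ 0.418 -0.193  0.072]
```

View pics/topc.png

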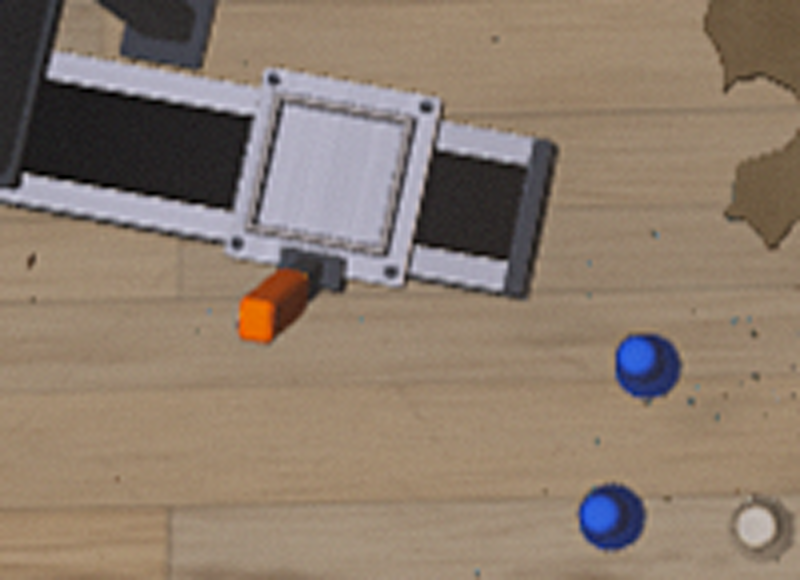

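View pics/sc.png

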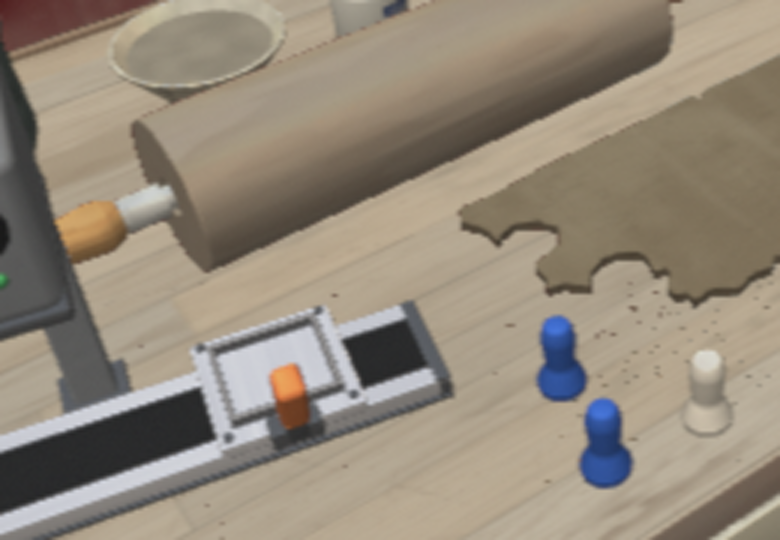

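The crops show tray inner corners at crop pixels (283,100), (413,118), (385,250) and (258,222), and the grip's top end at (257,315). The white stamp top is at (756,525), with a blue decoy about 65 mm to its left.

Run:
```python
from h import *
b=dict(np.load('pics/t0.npz'));a=dict(np.load('pics/s0.npz'))
f=lambda u,v,z:pt(b,u/4+60-.4,v/4+130-.4,z)
C=np.array([f(u,v,.034) for u,v in [(273,78),(427,105),(391,271),(237,243)]]);print(C.round(4),C.mean(0))
e=[C[0]-C[1],C[3]-C[2],]; print('len',[np.linalg.norm(C[i]-C[i-1]).round(4) for i in range(4)])
yd=[np.degrees(np.arctan2(-k[0],k[1])) for k in e]; xd=[np.degrees(np.arctan2(k[1],k[0])) for k in (C[0]-C[3],C[1]-C[2])]
print('yaw',yd,xd)
T=np.array([f(u,v,.034) for u,v in [(283,100),(413,118),(385,250),(258,222)]]);print(T.mean(0))
# rail edges
for p,q in [((50,55),(270,95)),((0,200),(225,245)),((440,125),(545,148)),((400,285),(510,297))]:
  k=f(*p,.018)-f(*q,.018); print('rail yaw',np.degrees(np.arctan2(-k[0],k[1])))
# from depth: orange points, stamp
for n,d in(('t',b),('s',a)):
  hsv=cv2.cvtColor(d['pixels'],cv2.COLOR_BGR2HSV); m=(hsv[...,0]>3)&(hsv[...,0]<16)&(hsv[...,1]>190)&(hsv[...,2]>120)
  P=np.array([pt(d,u,v) for v,u in zip(*np.nonzero(m))]); P=P[(abs(P[:,0]-.51)<.06)&(abs(P[:,1]-.13)<.06)]
  print(n,len(P),P.mean(0).round(4),P.min(0).round(3),P.max(0).round(3))
print('stamp top',f(756,525,.053), 'grip top face',f(257,318,.098))
d=a;v,u=np.mgrid[255:295,270:302];P=np.array([pt(d,x,y) for x,y in zip(u.ravel(),v.ravel())]);P=P[P[:,2]>.01];print('stamp s',P.min(0),P.max(0))
```

```text
[[0.627  0.1507 0.034 ]
 [0.6128 0.0797 0.034 ]
 [0.536  0.0958 0.034 ]
 [0.5504 0.1661 0.034 ]] [0.58155156 0.12303899 0.034     ]
len [np.float64(0.0781), np.float64(0.0724), np.float64(0.0785), np.float64(0.0718)]
yaw [np.float64(-11.344532150520083), np.float64(-11.593893385454235)] [np.float64(-11.396344977720114), np.float64(-11.840330427284625)]
[0.58226019 0.12179369 0.034     ]
rail yaw -11.696052365677799
rail yaw -12.592695876109028
rail yaw -13.762138607768483
rail yaw -7.5033424626323155
t 135 [0.5134 0.1366 0.092 ] [0.498 0.126 0.064] [0.531 0.146 0.103]Traceback (most recent call last):
  File "<stdin>", line 15, in <module>
IndexError: too many indices for array: array is 1-dimensional, but 2 were indexed
```

```bash
python3 - <<'E'
from h import *
b=dict(np.load('pics/t0.npz'));a=dict(np.load('pics/s0.npz'))
f=lambda u,v,z:pt(b,u/4+60-.4,v/4+130-.4,z)
yd=np.array([.199,.98,0]);c=np.array([.582,.1225,.031])
for u,v in [(555,148),(525,297),(540,222)]: print('end y rel tray',(f(u,v,.02)-c)@yd)
print('stamp top',f(756,525,.053))
cmd([.416,-.071,.15],R.from_matrix(np.array([[0,0,-1],[1,0,0],[0,-1,0]]).T))
E
python3 -m creep '{"delta_pos":[[8,-54.2,42.1],[8,-54.2,42.1],[8,-54.2,42.1],[8,-54.2,42.1],[8,-54.2,42.1],[8,-54.2,42.1],[8,-54.2,42.1],[8,-54.2,42.1],[8,-54.2,42.1],[8,-54.2,42.1]],"dr":[[1.33,0,0],[1.33,0,0],[1.33,0,0],[1.33,0,0],[1.33,0,0],[1.33,0,0],[1.33,0,0],[1.33,0,0],[1.33,0,0],[1.33,0,0]]}' 0.5 25
```

```text
end y rel tray -0.09517127781217609
end y rel tray -0.09522280790983617
end y rel tray -0.09515106625704782
stamp top [ 0.41682664 -0.06961544  0.053     ]
delta cm [  8.13 -54.24  42.09] dr [1.326e+00 1.000e-03 2.000e-03]
clock: 1.1
position: [0.34, 0.1017, 0.1732]
ee_rot: [0.499, 0.502, 0.498, -0.501]
contact_force: [1.1, 0.7, -0.2]
width: 0.0642
```

```bash
python3 -m creep '{"delta_pos":[[0,0,0],[0,0,0]],"dr":[[0,0,0],[0,0,0]]}'; python3 -c "
from h import *
cmd([.417,-.0695,.12],R.from_matrix(np.array([[0,0,-1],[1,0,0],[0,-1,0]]).T))"
```

```text
clock: 1.3
position: [0.3399, 0.1023, 0.1731]
ee_rot: [-0.497, -0.502, -0.498, 0.502]
contact_force: [-0.4, 0.9, -0.5]
width: 0.0644
delta cm [ 5.29  7.87 17.12] dr [-0.009 -0.     0.001]
```

```bash
python3 -m creep '{"delta_pos":[[5.3,7.9,17.1],[5.3,7.9,17.1],[5.3,7.9,17.1],[5.3,7.9,17.1],[5.3,7.9,17.1],[5.3,7.9,17.1],[5.3,7.9,17.1]],"dr":[[0,0,0],[0,0,0],[0,0,0],[0,0,0],[0,0,0],[0,0,0],[0,0,0]]}' 0.3; python3 -c "
from h import *
grab('scene','s1');cmd([.417,-.0695,.012],R.from_matrix(np.array([[0,0,-1],[1,0,0],[0,-1,0]]).T))"
```

```text
clock: 2.0
position: [0.4175, -0.0656, 0.1204]
ee_rot: [0.499, 0.5, 0.5, -0.5]
contact_force: [0.5, 0.5, 0.5]
width: 0.0552
delta cm [10.85 -0.05  0.39] dr [-0.001 -0.001  0.   ]
```

View pics/s1.png

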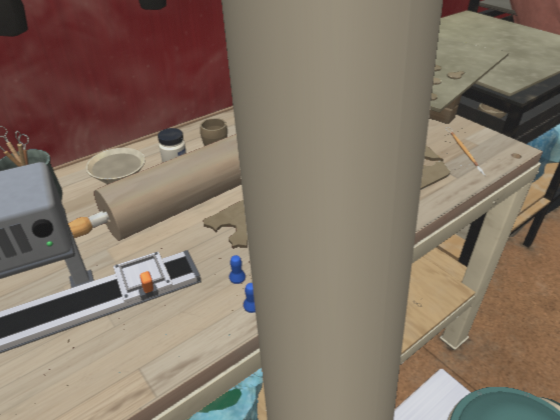

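The arm hides the stamp, so I'm going by the measurement, on which both cameras agree.

```bash
python3 -m creep '{"delta_pos":[[4,0,0],[8,0,0],[10.8,0,0],[10.8,0,0],[10.8,0,0],[10.8,0,0]],"dr":[[0,0,0],[0,0,0],[0,0,0],[0,0,0],[0,0,0],[0,0,0]]}'; python3 -m creep '{"delta_pos":[[0,0,0],[0,0,0],[0,0,0],[0,0,0],[0,0,0],[0,0,0],[0,0,0],[0,0,0]],"dr":[[0,0,0],[0,0,0],[0,0,0],[0,0,0],[0,0,0],[0,0,0],[0,0,0],[0,0,0]]}' -1 25
```

```text
clock: 2.65
position: [0.4196, -0.0676, 0.014]
ee_rot: [0.5, 0.501, 0.498, -0.5]
contact_force: [0.4, -1.3, -0.1]
width: 0.0555
clock: 3.45
position: [0.419, -0.068, 0.0137]
ee_rot: [0.5, 0.502, 0.498, -0.501]
contact_force: [-1.7, 0.7, 8.4]
width: 0.0256
```

```bash
python3 -m creep '{"delta_pos":[[0,0,0],[0,0,0],[0,0,0],[0,0,0]],"dr":[[0,0,0],[0,0,0],[0,0,0],[0,0,0]]}'; python3 -m creep '{"delta_pos":[[-1,0,0],[-4,0,0],[-8,0,0],[-12,0,0],[-12,0,0],[-12,0,0]],"dr":[[0,0,0],[0,0,0],[0,0,0],[0,0,0],[0,0,0],[0,0,0]]}'; python3 -c "
from h import *
d=grab('scene','s2');e=grab('top','t2')
cv2.imwrite('pics/c2.png',np.hstack([d['pixels'][100:340,160:440],cv2.resize(e['pixels'][180:300,200:340],None,fx=2,fy=2)]))"
```

```text
clock: 3.85
position: [0.419, -0.068, 0.0137]
ee_rot: [0.5, 0.502, 0.498, -0.501]
contact_force: [-1.3, -0.1, 7.1]
width: 0.0257
clock: 4.45
position: [0.4187, -0.068, 0.1338]
ee_rot: [0.5, 0.502, 0.498, -0.5]
contact_force: [-0.6, 0.1, -0.2]
width: 0.0258
```

View pics/c2.png

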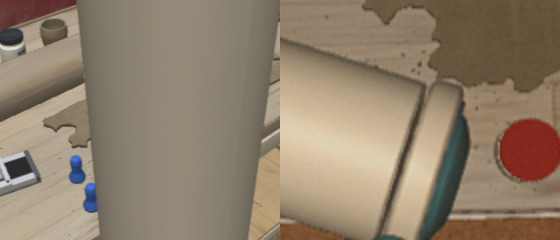

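```bash
cat >> h.py <<'E'
def M(x,y): return R.from_matrix(np.array([x,y,np.cross(x,y)]).T)
DX=np.array([.980,-.199,0]);DY=np.array([.199,.980,0]);Z=np.array([0,0,1.])
TRAY=np.array([.582,.1225,.031])
E
python3 -c "
from h import *
cmd([.582,.1225,.134],M(-Z,DY))"
```

```text
delta cm [ -0.23  16.4  -19.07] dr [-1.375e+00 -2.000e-03  1.000e-03]
```

```bash
python3 -m creep '{"delta_pos":[[-0.2,2,-2.5],[-0.2,4,-5],[-0.2,6,-7],[-0.2,8,-9],[-0.2,10,-11.5],[-0.2,12,-14],[-0.2,14,-16.5],[-0.2,16.4,-19.1],[-0.2,16.4,-19.1],[-0.2,16.4,-19.1]],"dr":[[-0.13,0,0],[-0.27,0,0],[-0.4,0,0],[-0.54,0,0],[-0.68,0,0],[-0.82,0,0],[-0.96,0,0],[-1.1,0,0],[-1.24,0,0],[-1.375,0,0]]}';python3 -m creep '{"delta_pos":[[0,0,0],[0,0,0],[0,0,0],[0,0,0]],"dr":[[0,0,0],[0,0,0],[0,0,0],[0,0,0]]}';  python3 -c "
from h import *
d=grab('scene','s3')
cv2.imwrite('pics/c3.png',cv2.resize(d['pixels'][160:330,60:260],None,fx=3,fy=3))
cmd([.582,.1225,.047],M(-Z,DY))"
```

```text
clock: 5.55
position: [0.5823, 0.1234, 0.1318]
ee_rot: [0.702, 0.068, 0.705, -0.068]
contact_force: [-0.7, 0.1, -0.5]
width: 0.0259
clock: 5.95
position: [0.5827, 0.1223, 0.1342]
ee_rot: [0.703, 0.071, 0.704, -0.071]
contact_force: [-0.0, 0.8, 0.6]
width: 0.0259
delta cm [ 8.74 -0.   -0.08] dr [-0.001 -0.    -0.   ]
```

View pics/c3.png

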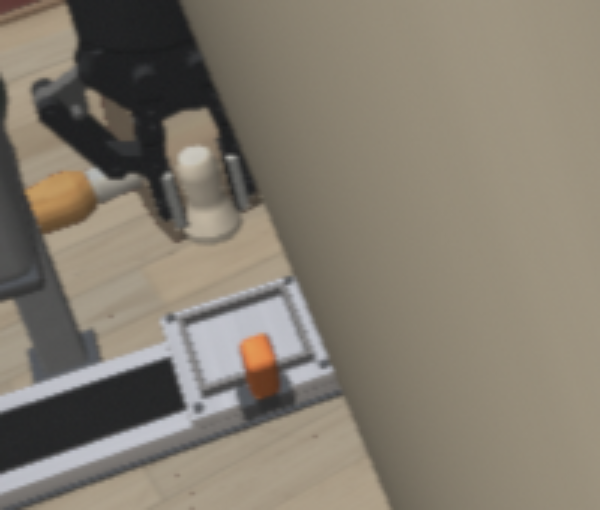

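The stamp hangs upright between the pads, at about (205,190) in the crop, above the tray. Now I'm lowering it.

```bash
python3 -m creep '{"delta_pos":[[3,0,0],[6,0,0],[8,0,0],[8.6,0,0],[8.6,0,0],[8.6,0,0],[8.6,0,0]],"dr":[[0,0,0],[0,0,0],[0,0,0],[0,0,0],[0,0,0],[0,0,0],[0,0,0]]}';python3 -m creep '{"delta_pos":[[0.1,0,0],[0.2,0,0],[0.2,0,0],[0.2,0,0]],"dr":[[0,0,0],[0,0,0],[0,0,0],[0,0,0]]}'
```

```text
clock: 6.7
position: [0.5841, 0.1226, 0.0499]
ee_rot: [0.705, 0.071, 0.703, -0.07]
contact_force: [-0.3, 0.1, 0.1]
width: 0.0256
clock: 7.1
position: [0.583, 0.1226, 0.0465]
ee_rot: [0.704, 0.071, 0.704, -0.07]
contact_force: [-0.9, -1.3, 0.7]
width: 0.0256
```

```bash
python3 -m creep '{"delta_pos":[[0.1,0,0],[0.1,0,0],[0.1,0,0]],"dr":[[0,0,0],[0,0,0],[0,0,0]]}';python3 -m creep '{"delta_pos":[[0.1,0,0],[0.1,0,0],[0.1,0,0]],"dr":[[0,0,0],[0,0,0],[0,0,0]]}'
```

```text
clock: 7.4
position: [0.5829, 0.1226, 0.0453]
ee_rot: [0.704, 0.071, 0.704, -0.071]
contact_force: [-0.0, -0.8, -0.1]
width: 0.0258
clock: 7.7
position: [0.583, 0.1226, 0.0448]
ee_rot: [0.704, 0.071, 0.703, -0.07]
contact_force: [-1.0, 0.1, 4.4]
width: 0.0256
```

Contact force is 4.4 N at the height I expected. Releasing.

```bash
python3 -m creep '{"delta_pos":[[0,0,0],[0,0,0],[0,0,0],[0,0,0],[0,0,0],[0,0,0]],"dr":[[0,0,0],[0,0,0],[0,0,0],[0,0,0],[0,0,0],[0,0,0]]}' 0.1;python3 -m creep '{"delta_pos":[[-1,0,0],[-3,0,0],[-6,0,0],[-9,0,0],[-12,0,0],[-12,0,0],[-12,0,0]],"dr":[[0,0,0],[0,0,0],[0,0,0],[0,0,0],[0,0,0],[0,0,0],[0,0,0]]}'; python3 -c "
from h import *
d=grab('scene','s4')
cv2.imwrite('pics/c4.png',cv2.resize(d['pixels'][160:330,60:260],None,fx=3,fy=3))
G=TRAY-.067*DX+.044*Z; a=np.radians(40); tx=np.sin(a)*DX-np.cos(a)*Z
print(G)
Rt=M(tx,DY)
cmd(G+(.0187-.13)*tx,Rt);cmd(G+.0187*tx,Rt);print((G+.0187*tx))"
```

```text
clock: 8.3
position: [0.583, 0.1226, 0.0444]
ee_rot: [0.704, 0.071, 0.704, -0.071]
contact_force: [0.5, 0.1, 0.0]
width: 0.047
clock: 9.0
position: [0.5833, 0.1226, 0.1657]
ee_rot: [0.704, 0.071, 0.703, -0.07]
contact_force: [0.5, -1.1, 0.1]
width: 0.0472
[0.51634  0.135833 0.075   ]
delta cm [ 4.300e-01 -1.000e-02 -1.391e+01] dr [ 0.001 -0.698 -0.   ]
delta cm [ 1.038e+01 -1.000e-02 -5.550e+00] dr [ 0.001 -0.698 -0.   ]
[0.52811973 0.13344099 0.06067497]
```

View pics/c4.png

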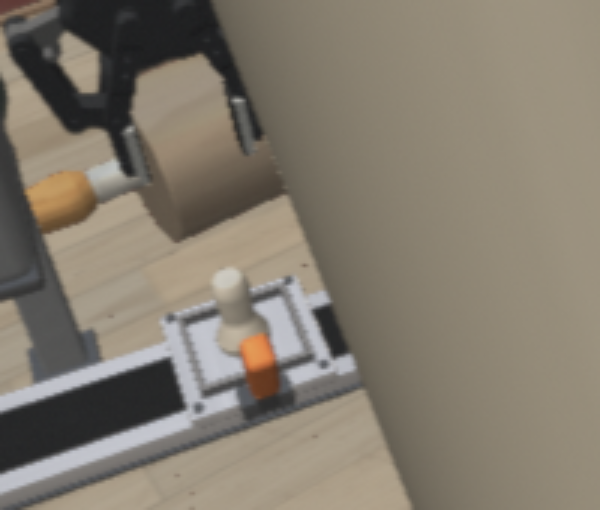

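The stamp stands upright at about (240,320) in the crop, well inside the tray and released. Now the leaned approach to the handle.

```bash
python3 -m creep '{"delta_pos":[[0,0,-3],[0,0,-6],[0,0,-9],[0.5,0,-11],[2,0,-11],[3.5,0,-11],[4.3,0,-10.7],[4.3,0,-10.7],[4.3,0,-10.7],[4.3,0,-10.7]],"dr":[[0,-0.1,0],[0,-0.2,0],[0,-0.32,0],[0,-0.45,0],[0,-0.58,0],[0,-0.698,0],[0,-0.698,0],[0,-0.698,0],[0,-0.698,0],[0,-0.698,0]]}' 0; python3 -c "
from h import *
d=grab('scene','s5');grab('top','t5')
cv2.imwrite('pics/c5.png',cv2.resize(d['pixels'][160:330,60:260],None,fx=3,fy=3))
G=TRAY-.067*DX+.044*Z; a=np.radians(40); tx=np.sin(a)*DX-np.cos(a)*Z
Rt=M(tx,DY)
cmd(G+.0187*tx,Rt)"
```

```text
clock: 10.05
position: [0.478, 0.1445, 0.1299]
ee_rot: [0.898, 0.04, 0.428, -0.091]
contact_force: [0.4, -0.8, 0.2]
width: 0.0427
delta cm [ 8.63 -0.12 -0.59] dr [ 0.002 -0.014  0.002]
```

View pics/c5.png

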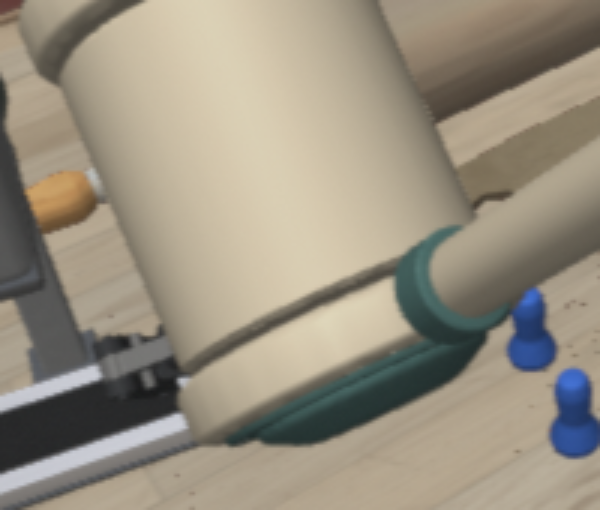

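The arm hides the handle here (no matter: ±13 mm jaw margin). Going in by the numbers while watching the force.

```bash
python3 -m creep '{"delta_pos":[[2,0,0],[4,0,0],[6,0,0],[8,0,0],[8,0,0],[8,0,0],[8,0,0]],"dr":[[0,0,0],[0,0,0],[0,0,0],[0,0,0],[0,0,0],[0,0,0],[0,0,0]]}'; python3 -c "
from h import *
G=TRAY-.067*DX+.044*Z; a=np.radians(40); tx=np.sin(a)*DX-np.cos(a)*Z
cmd(G+.0187*tx,M(tx,DY))"; python3 -m creep '{"delta_pos":[[0,0,0],[0,0,0],[0,0,0],[0,0,0],[0,0,0],[0,0,0]],"dr":[[0,0,0],[0,0,0],[0,0,0],[0,0,0],[0,0,0],[0,0,0]]}' -1 40
```

```text
clock: 10.85
position: [0.5323, 0.1383, 0.096]
ee_rot: [0.888, 0.043, 0.449, -0.093]
contact_force: [-0.0, -0.5, 0.3]
width: 0.0427
delta cm [ 2.66 -0.54 -2.35] dr [ 0.    -0.063  0.007]
clock: 11.45
position: [0.5318, 0.1378, 0.0966]
ee_rot: [0.888, 0.043, 0.448, -0.093]
contact_force: [-5.7, -3.2, 4.6]
width: 0.0102
```

```bash
python3 -c "
from h import *
s=manip.get_state();print({k:np.round(s[k],3) for k in s});print(rot().as_matrix().round(3))"
```

```text
{'clock': np.float64(11.45), 'qpos': array([ 0.333,  0.221,  2.222, -1.178,  0.342,  0.029]), 'qd': array([ 0.002,  0.   ,  0.001,  0.001,  0.001, -0.002]), 'effort': array([  1.014, -27.776, -18.154,  -1.093,  -1.371,   0.058]), 'position': array([0.532, 0.138, 0.097]), 'ee_rot': array([ 0.888,  0.043,  0.448, -0.093]), 'contact_force': array([-5.695, -3.194,  4.603]), 'moment': array([-0.526,  0.519, -0.389]), 'width': np.float64(0.01)}
[[ 0.581  0.204  0.788]
 [-0.127  0.979 -0.16 ]
 [-0.804 -0.007  0.594]]
```

Joint 4 is at its −1.18 limit, because a 40° lean lies close to the wrist singularity. I'll open, back off, and fit the wrist kinematics so I can pick a feasible lean.

```bash
S='import json;from h import *;s=manip.get_state();print(s["qpos"].round(3));open("st.txt","a").write(json.dumps([list(map(float,s[k])) for k in ("qpos","position","ee_rot")])+"\n")'
python3 -c "$S"
python3 -m creep '{"delta_pos":[[0,0,0],[0,0,0],[0,0,0]],"dr":[[0,0,0],[0,0,0],[0,0,0]]}' 0; python3 -m creep '{"delta_pos":[[-3,0,0],[-6,0,0],[-9,0,0],[-9,0,0],[-9,0,0]],"dr":[[0,0,0],[0,0,0],[0,0,0],[0,0,0],[0,0,0]]}'; python3 -c "$S"
python3 -m creep '{"delta_pos":[[0,0,-2],[0,0,-2],[0,0,-2],[0,0,-2]],"dr":[[0,0.15,0],[0,0.29,0],[0,0.29,0],[0,0.29,0]]}'; python3 -c "$S"
python3 - <<'E'
from h import *
import json
from scipy.optimize import least_squares
L=[json.loads(l) for l in open('st.txt')]
L.append([[1.20499846,.276592915,1.50613292,-3.5e-5,1.36070695,-.1210136],[0.13918278,0.55735148,0.23044099],[0.70167241,0.08569137,0.70196208,-0.08696012]])
def rotm(q): return R.from_euler('ZYZYZ',[q[0],q[1]+q[2],q[3],q[4],q[5]])
for q,p,e in L:
  Re=R.from_quat([e[1],e[2],e[3],e[0]])
  print('tool x',Re.apply([1,0,0]).round(3),rotm(q).apply([0,0,1]).round(3),'y',Re.apply([0,1,0]).round(3),rotm(q).apply([1,0,0]).round(3))
E
```

```text
[ 0.333  0.221  2.222 -1.178  0.342  0.029]
clock: 11.75
position: [0.533, 0.1394, 0.0965]
ee_rot: [0.888, 0.044, 0.448, -0.092]
contact_force: [-0.1, 0.2, 0.1]
width: 0.0429
clock: 12.25
position: [0.4807, 0.1504, 0.1693]
ee_rot: [0.888, 0.044, 0.448, -0.092]
contact_force: [-0.7, 0.5, -0.3]
width: 0.0428
[ 0.419  0.043  2.181 -0.792  0.514 -0.327]
clock: 12.65
position: [0.468, 0.1525, 0.1568]
ee_rot: [0.814, 0.058, 0.571, -0.086]
contact_force: [0.3, 0.6, -1.2]
width: 0.0424
[ 0.3    0.082  2.018 -0.25   0.752 -0.906]Traceback (most recent call last):
  File "<stdin>", line 9, in <module>
  File "<stdin>", line 6, in rotm
  File "scipy/spatial/transform/_rotation.pyx", line 1413, in scipy.spatial.transform._rotation.Rotation.from_euler
ValueError: Expected axis specification to be a non-empty string of upto 3 characters, got ZYZYZ
```

```bash
cat > kin.py <<'E'
from h import *
import json
from scipy.optimize import least_squares
L=[json.loads(l) for l in open('st.txt')]
L.append([[1.20499846,.276592915,1.50613292,-3.5e-5,1.36070695,-.1210136],[0.13918278,0.55735148,0.23044099],[0.70167241,0.08569137,0.70196208,-0.08696012]])
E=lambda a,x:R.from_euler(a,x)
def fr(q): return E('Z',q[0])*E('Y',q[1]+q[2])*E('Z',-q[3])*E('Y',q[4])*E('Z',-q[5])
# sign conventions chosen by fit
def rotm(q,s): return E('Z',q[0])*E('Y',q[1]+q[2])*E('Z',s[0]*q[3])*E('Y',q[4])*E('Z',s[1]*q[5])
def pos(q,k,s):
  h,L1,L2,d,o,a=k
  r=a+L1*np.sin(q[1])+L2*np.sin(q[1]+q[2])+o*np.cos(q[1]+q[2]); z=h+L1*np.cos(q[1])+L2*np.cos(q[1]+q[2])-o*np.sin(q[1]+q[2])
  return np.array([r*np.cos(q[0]),r*np.sin(q[0]),z])+d*rotm(q,s).apply([0,0,1])
E
python3 - <<'E'
from kin import *
for s in [(1,1),(1,-1),(-1,1),(-1,-1)]:
  print(s)
  for q,p,e in L:
    Re=R.from_quat([e[1],e[2],e[3],e[0]]);print('  x',Re.apply([1,0,0]).round(3),rotm(q,s).apply([0,0,1]).round(3),'y',Re.apply([0,1,0]).round(3),rotm(q,s).apply([1,0,0]).round(3))
  f=lambda k:np.concatenate([pos(q,k,s)-p for q,p,e in L]+[1e-3*(k-np.array([.2,.4,.4,.2,0,0]))])
  r=least_squares(f,[.2,.4,.4,.2,0,0]);print(r.x.round(4),abs(r.fun).max())
E
```

```text
(1, 1)
  x [ 0.581 -0.127 -0.804] [ 0.581 -0.127 -0.804] y [ 0.204  0.979 -0.007] [-0.204 -0.979  0.007]
  x [ 0.582 -0.124 -0.803] [ 0.582 -0.124 -0.803] y [ 0.202  0.979 -0.004] [-0.202 -0.979  0.004]
  x [ 0.332 -0.075 -0.94 ] [ 0.332 -0.075 -0.94 ] y [ 0.206  0.978 -0.005] [-0.206 -0.978  0.005]
  x [-0.001 -0.002 -1.   ] [-0.001 -0.002 -1.   ] y [ 0.242  0.97  -0.002] [-0.242 -0.97   0.002]
[-0.0798  0.4777  0.2671  0.1384 -0.0434  0.168 ] 0.06414043380273154
(1, -1)
  x [ 0.581 -0.127 -0.804] [ 0.581 -0.127 -0.804] y [ 0.204  0.979 -0.007] [-0.157 -0.987  0.042]
  x [ 0.582 -0.124 -0.803] [ 0.582 -0.124 -0.803] y [ 0.202  0.979 -0.004] [-0.64  -0.68  -0.359]
  x [ 0.332 -0.075 -0.94 ] [ 0.332 -0.075 -0.94 ] y [ 0.206  0.978 -0.005] [-0.845  0.42  -0.332]
  x [-0.001 -0.002 -1.   ] [-0.001 -0.002 -1.   ] y [ 0.242  0.97  -0.002] [-0.468 -0.884  0.002]
[-0.0798  0.4777  0.2671  0.1384 -0.0434  0.168 ] 0.06414043387108145
(-1, 1)
  x [ 0.581 -0.127 -0.804] [ 0.379  0.458 -0.804] y [ 0.204  0.979 -0.007] [-0.733  0.679  0.042]
  x [ 0.582 -0.124 -0.803] [ 0.298  0.516 -0.803] y [ 0.202  0.979 -0.004] [-0.933 -0.021 -0.359]
  x [ 0.332 -0.075 -0.94 ] [ 0.232  0.249 -0.94 ] y [ 0.206  0.978 -0.005] [-0.461 -0.823 -0.332]
  x [-0.001 -0.002 -1.   ] [-0.001 -0.002 -1.   ] y [ 0.242  0.97  -0.002] [-0.242 -0.97   0.002]
[-0.3242  0.3061  0.0933 -0.1168 -0.1606  0.3575] 0.06339459768995459
(-1, -1)
  x [ 0.581 -0.127 -0.804] [ 0.379  0.458 -0.804] y [ 0.204  0.979 -0.007] [-0.765  0.644  0.007]
  x [ 0.582 -0.124 -0.803] [ 0.298  0.516 -0.803] y [ 0.202  0.979 -0.004] [-0.863  0.505  0.004]
  x [ 0.332 -0.075 -0.94 ] [ 0.232  0.249 -0.94 ] y [ 0.206  0.978 -0.005] [-0.722  0.692  0.005]
  x [-0.001 -0.002 -1.   ] [-0.001 -0.002 -1.   ] y [ 0.242  0.97  -0.002] [-0.468 -0.884  0.002]
[-0.3242  0.3061  0.0933 -0.1168 -0.1606  0.3575] 0.06339459776462034
```

```bash
cat >> kin.py <<'E'
def rt(q): return rotm(q,(1,1))
def pos2(q,k):
  h,L1,L2,d,o,a,e,w=k
  return (E('Z',q[0]).apply([a,w,h])+E('Z',q[0])*E('Y',q[1])*1 .apply([0,0,L1]) if 0 else E('Z',q[0]).apply([a,w,h])+(E('Z',q[0])*E('Y',q[1])).apply([0,0,L1])+(E('Z',q[0])*E('Y',q[1]+q[2])).apply([o,0,L2])
   +(E('Z',q[0])*E('Y',q[1]+q[2])*E('Z',q[3])*E('Y',q[4])).apply([e,0,d]))
E
sed -i 's/(E(.Z.,q\[0\]).apply(\[a,w,h\])+E(.Z.,q\[0\])\*E(.Y.,q\[1\])\*1 .apply(\[0,0,L1\]) if 0 else /(/' kin.py
cat >> kin.py <<'E'
x0=np.array([.25,.3,.35,.25,0,0,.05,0])
f=lambda k:np.concatenate([pos2(q,k)-p for q,p,e in L]+[1e-3*(k-x0)])
r=least_squares(f,x0);K=r.x
if __name__=='__main__': print(K.round(4),r.fun.round(4))
E
python3 kin.py
```

```text
[0.1368 0.6297 0.4211 0.3645 0.0604 0.     0.     0.0694] [-0.     -0.      0.      0.      0.     -0.      0.      0.     -0.
  0.     -0.      0.     -0.0001  0.0003  0.0001  0.0001  0.0001  0.
 -0.      0.0001]
```

```bash
cat > ik.py <<'E'
from kin import *
lo=np.array([-2.89,-.75,.22,-1.18,.11,-2.7]);hi=np.array([2.89,2.08,2.7,4.32,2.71,2.7])
def ik(p,Rt,q0):
  Rb=Rt*R.from_matrix(np.array([[0,-1,0],[0,0,1],[-1,0,0]])[:, :]) if 0 else None
  X,Y=Rt.apply([1,0,0]),Rt.apply([0,1,0])
  g=lambda q:np.r_[10*(pos2(q,K)-p),rt(q).apply([0,0,1])-X,rt(q).apply([1,0,0])+Y]
  b=None
  for s in (q0,[.5,.3,2.0,-.6,.6,-.5],[.5,.3,2,-1,.8,0],[.5,.3,1.5,3.5,.5,1.5],[.5,.3,1.5,4.2,.5,2.5]):
    r=least_squares(g,np.clip(s,lo+.01,hi-.01),bounds=(lo,hi))
    if b is None or r.cost<b.cost: b=r
  return b.x,np.abs(b.fun).max()
if __name__=='__main__':
 for lean in (20,25,28,32,36,45,55,65):
  a=np.radians(lean); tx=np.sin(a)*DX-np.cos(a)*Z; q=[.3,.08,2.0,-.25,.75,-.9]
  for t in (-1,0,.06,.12,.16,.19):
    p=TRAY-.067*DX+.044*Z+.0187*tx+(DY*t if t>=0 else -.08*tx)
    q1,e=ik(p,M(tx,DY),q); 
    if e<.01:q=q1
    print(lean,t,q1.round(2),round(e,3))
E
python3 ik.py
```

```text
20 -1 [ 0.24  0.14  2.03 -0.24  0.67 -0.96] 0.0
20 0 [ 0.22  0.28  2.09 -0.31  0.48 -0.9 ] 0.0
20 0.06 [ 0.34  0.32  2.01 -0.35  0.53 -0.75] 0.0
20 0.12 [ 0.44  0.37  1.93 -0.37  0.6  -0.65] 0.0
20 0.16 [ 0.5   0.4   1.86 -0.38  0.64 -0.59] 0.0
20 0.19 [ 0.54  0.43  1.81 -0.38  0.67 -0.55] 0.0
25 -1 [ 0.28  0.12  2.1  -0.38  0.57 -0.8 ] 0.0
25 0 [ 0.25  0.27  2.15 -0.52  0.37 -0.67] 0.0
25 0.06 [ 0.37  0.31  2.07 -0.56  0.44 -0.53] 0.0
25 0.12 [ 0.48  0.36  1.98 -0.56  0.52 -0.44] 0.0
25 0.16 [ 0.54  0.4   1.92 -0.56  0.57 -0.4 ] 0.0
25 0.19 [ 0.58  0.42  1.87 -0.55  0.6  -0.37] 0.0
28 -1 [ 0.31  0.11  2.14 -0.49  0.51 -0.67] 0.0
28 0 [ 0.26  0.27  2.18 -0.72  0.32 -0.46] 0.0
28 0.06 [ 0.39  0.31  2.1  -0.73  0.4  -0.35] 0.0
28 0.12 [ 0.5   0.36  2.01 -0.71  0.48 -0.29] 0.0
28 0.16 [ 0.56  0.4   1.95 -0.69  0.53 -0.26] 0.0
28 0.19 [ 0.6   0.42  1.9  -0.67  0.57 -0.25] 0.0
32 -1 [ 0.35  0.11  2.2  -0.7   0.44 -0.44] 0.0
32 0 [ 0.29  0.27  2.23 -1.1   0.28 -0.06] 0.0
32 0.06 [ 0.42  0.32  2.15 -1.01  0.37 -0.05] 0.0
32 0.12 [ 0.53  0.37  2.06 -0.93  0.45 -0.04] 0.0
32 0.16 [ 0.59  0.4 
[... 482 characters left out ...]
2.31 4.32 0.52 0.99] 0.013
45 0.12 [0.62 0.44 2.26 4.32 0.59 1.06] 0.052
45 0.16 [ 0.65  0.42  2.03 -1.18  0.55  0.28] 0.089
45 0.19 [ 0.69  0.45  1.98 -1.18  0.59  0.32] 0.073
55 -1 [0.61 0.3  2.52 4.16 0.76 1.24] 0.0
55 0 [0.45 0.47 2.5  3.88 0.83 1.43] 0.0
55 0.06 [0.59 0.48 2.38 4.11 0.78 1.29] 0.0
55 0.12 [0.7  0.51 2.27 4.31 0.77 1.15] 0.0
55 0.16 [0.75 0.54 2.22 4.32 0.79 1.17] 0.028
55 0.19 [0.78 0.56 2.19 4.32 0.81 1.18] 0.051
65 -1 [0.72 0.56 2.65 4.03 1.18 1.63] 0.0
65 0 [0.52 0.66 2.59 3.83 1.22 1.65] 0.0
65 0.06 [0.65 0.63 2.46 4.01 1.1  1.53] 0.0
65 0.12 [0.76 0.63 2.33 4.18 1.04 1.4 ] 0.0
65 0.16 [0.81 0.64 2.25 4.28 1.01 1.31] 0.0
65 0.19 [0.84 0.65 2.19 4.32 1.01 1.27] 0.011
```

```bash
python3 -c "
from h import *
G=TRAY-.067*DX+.044*Z; a=np.radians(30); tx=np.sin(a)*DX-np.cos(a)*Z
Rt=M(tx,DY)
cmd(G+(.0187-.075)*tx,Rt)
print(manip.get_state()['position'])
d=grab('top','t6');cv2.imwrite('pics/c6.png',cv2.resize(d['pixels'][120:250,60:260],None,fx=3,fy=3))"
```

```text
delta cm [ 3.88 -0.64  0.99] dr [-0.005 -0.176  0.007]
[0.46804434 0.1525482  0.15683207]
```

View pics/c6.png

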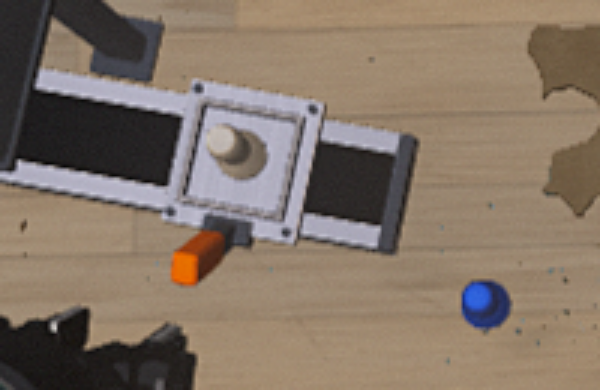

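The stamp is still standing in the tray (crop (237,150)). The earlier nudge moved the carrier about 4 mm in +y, with no harm done. Re-approaching at a 30° lean.

```bash
python3 -m creep '{"delta_pos":[[2,-0.1,0.5],[3.9,-0.3,1],[3.9,-0.3,1],[3.9,-0.3,1],[3.9,-0.3,1]],"dr":[[0,-0.1,0],[0,-0.176,0],[0,-0.176,0],[0,-0.176,0],[0,-0.176,0]]}'; python3 -c "
from h import *
G=TRAY-.067*DX+.044*Z+.004*DY; a=np.radians(30); tx=np.sin(a)*DX-np.cos(a)*Z
cmd(G+.0187*tx,M(tx,DY))"
```

```text
clock: 13.2
position: [0.487, 0.146, 0.1245]
ee_rot: [0.861, 0.049, 0.498, -0.089]
contact_force: [0.5, 0.3, 0.4]
width: 0.0423
delta cm [7.69 0.04 0.2 ] dr [-0.001 -0.001  0.006]
```

```bash
python3 -m creep '{"delta_pos":[[2,0,0.1],[4,0,0.1],[6,0,0.1],[7.5,0,0.1],[7.5,0,0.1],[7.5,0,0.1],[7.5,0,0.1]],"dr":[[0,0,0],[0,0,0],[0,0,0],[0,0,0],[0,0,0],[0,0,0],[0,0,0]]}'; python3 -c "
from h import *
G=TRAY-.067*DX+.044*Z+.004*DY; a=np.radians(30); tx=np.sin(a)*DX-np.cos(a)*Z
cmd(G+.0187*tx,M(tx,DY));print(manip.get_state()['qpos'].round(2))"
```

```text
clock: 13.9
position: [0.5242, 0.1375, 0.0603]
ee_rot: [0.861, 0.049, 0.497, -0.09]
contact_force: [-0.5, -0.6, 0.0]
width: 0.0427
delta cm [0.23 0.08 0.1 ] dr [-0.001  0.     0.006]
[ 0.29  0.27  2.2  -0.9   0.31 -0.26]
```

```bash
python3 -m creep '{"delta_pos":[[0,0,0],[0,0,0],[0,0,0],[0,0,0],[0,0,0],[0,0,0],[0,0,0]],"dr":[[0,0,0],[0,0,0],[0,0,0],[0,0,0],[0,0,0],[0,0,0],[0,0,0]]}' -1 40; python3 -c "
from h import *
print('dDY in tool',rot().inv().apply(DY).round(3))"
```

```text
clock: 14.6
position: [0.5238, 0.1375, 0.0601]
ee_rot: [0.861, 0.049, 0.497, -0.089]
contact_force: [-4.1, 0.1, 6.4]
width: 0.0155
dDY in tool [-0.006  1.    -0.001]
```

```bash
python3 -m creep '{"delta_pos":[[0,0.3,0],[0,0.8,0],[0,1.5,0],[0,2.2,0],[0,2.9,0],[0,3.6,0],[0,4.2,0],[0,4.7,0],[0,5,0],[0,5,0]],"dr":[[0,0,0],[0,0,0],[0,0,0],[0,0,0],[0,0,0],[0,0,0],[0,0,0],[0,0,0],[0,0,0],[0,0,0]]}'; python3 -c "
from h import *
print('F along DY',manip.get_state()['contact_force']@DY, 'pos',(manip.get_state()['position']-[.5238,.1375,.0601])@np.array([DX,DY,Z]).T)"
```

```text
clock: 15.6
position: [0.5336, 0.1854, 0.0601]
ee_rot: [0.861, 0.048, 0.498, -0.09]
contact_force: [-4.2, -3.3, 9.5]
width: 0.0151
F along DY -4.084247470796866 pos [7.82276300e-05 4.89018341e-02 8.43994794e-06]
```

Sliding cleanly with about 4 N of drag. Continuing to about 110 mm of travel.

```bash
python3 -m creep '{"delta_pos":[[0,0.3,0],[0,0.8,0],[0,1.5,0],[0,2.3,0],[0,3.1,0],[0,3.9,0],[0,4.7,0],[0,5.4,0],[0,5.9,0],[0,6,0]],"dr":[[0,0,0],[0,0,0],[0,0,0],[0,0,0],[0,0,0],[0,0,0],[0,0,0],[0,0,0],[0,0,0],[0,0,0]]}'; python3 -c "
from h import *
s=manip.get_state()
print('F along DX,DY,Z',np.array([DX,DY,Z])@s['contact_force'], 'pos',(s['position']-[.5238,.1375,.0601])@np.array([DX,DY,Z]).T)"
```

```text
clock: 16.6
position: [0.5458, 0.2442, 0.0601]
ee_rot: [0.861, 0.048, 0.497, -0.09]
contact_force: [-6.1, -4.3, 11.1]
width: 0.0158
F along DX,DY,Z [-5.14887378 -5.42478924 11.0878138 ] pos [ 2.92849917e-04  1.08896578e-01 -1.81629474e-06]
```

Now feeling for the notch: 3 mm steps, with a check after each that stops the chain if the drag rises.

```bash
cat > chk.py <<'E'
from h import *
import sys
s=manip.get_state(); D=np.array([DX,DY,Z]); F=D@s['contact_force']; p=D@(s['position']-[.5238,.1375,.0601])
print(s['clock'],'F',F.round(1),'p mm',(p*1000).round(1)); sys.exit(abs(F[1])>12)
E
c(){ python3 chk.py; }
python3 -m creep '{"delta_pos":[[0,0.15,0],[0,0.3,0],[0,0.3,0]],"dr":[[0,0,0],[0,0,0],[0,0,0]]}' >/dev/null && c && \
python3 -m creep '{"delta_pos":[[0,0.15,0],[0,0.3,0],[0,0.3,0]],"dr":[[0,0,0],[0,0,0],[0,0,0]]}' >/dev/null && c && \
python3 -m creep '{"delta_pos":[[0,0.15,0],[0,0.3,0],[0,0.3,0]],"dr":[[0,0,0],[0,0,0],[0,0,0]]}' >/dev/null && c && \
python3 -m creep '{"delta_pos":[[0,0.15,0],[0,0.3,0],[0,0.3,0]],"dr":[[0,0,0],[0,0,0],[0,0,0]]}' >/dev/null && c && \
python3 -m creep '{"delta_pos":[[0,0.15,0],[0,0.3,0],[0,0.3,0]],"dr":[[0,0,0],[0,0,0],[0,0,0]]}' >/dev/null && c && \
python3 -m creep '{"delta_pos":[[0,0.15,0],[0,0.3,0],[0,0.3,0]],"dr":[[0,0,0],[0,0,0],[0,0,0]]}' >/dev/null && c && \
python3 -m creep '{"delta_pos":[[0,0.15,0],[0,0.3,0],[0,0.3,0]],"dr":[[0,0,0],[0,0,0],[0,0,0]]}' >/dev/null && c
```

```text
16.9 F [-4.9 -6.8 11.8] p mm [  0.3 111.2   0. ]False
```

```bash
sed -i 's/sys.exit(abs(F\[1\])>12)/sys.exit(int(abs(F[1])>12))/' chk.py
c(){ python3 chk.py; }
python3 -m creep '{"delta_pos":[[0,0.15,0],[0,0.3,0],[0,0.3,0]],"dr":[[0,0,0],[0,0,0],[0,0,0]]}' >/dev/null && c && \
python3 -m creep '{"delta_pos":[[0,0.15,0],[0,0.3,0],[0,0.3,0]],"dr":[[0,0,0],[0,0,0],[0,0,0]]}' >/dev/null && c && \
python3 -m creep '{"delta_pos":[[0,0.15,0],[0,0.3,0],[0,0.3,0]],"dr":[[0,0,0],[0,0,0],[0,0,0]]}' >/dev/null && c && \
python3 -m creep '{"delta_pos":[[0,0.15,0],[0,0.3,0],[0,0.3,0]],"dr":[[0,0,0],[0,0,0],[0,0,0]]}' >/dev/null && c && \
python3 -m creep '{"delta_pos":[[0,0.15,0],[0,0.3,0],[0,0.3,0]],"dr":[[0,0,0],[0,0,0],[0,0,0]]}' >/dev/null && c && \
python3 -m creep '{"delta_pos":[[0,0.15,0],[0,0.3,0],[0,0.3,0]],"dr":[[0,0,0],[0,0,0],[0,0,0]]}' >/dev/null && c && \
python3 -m creep '{"delta_pos":[[0,0.15,0],[0,0.3,0],[0,0.3,0]],"dr":[[0,0,0],[0,0,0],[0,0,0]]}' >/dev/null && c && \
python3 -m creep '{"delta_pos":[[0,0.15,0],[0,0.3,0],[0,0.3,0]],"dr":[[0,0,0],[0,0,0],[0,0,0]]}' >/dev/null && c && \
python3 -m creep '{"delta_pos":[[0,0.15,0],[0,0.3,0],[0,0.3,0]],"dr":[[0,0,0],[0,0,0],[0,0,0]]}' >/dev/null && c && \
python3 -m creep '{"delta_pos":[[0,0.15,0],[0,0.3,0],[0,0.3,0]],"dr":[[0,0,0],[0,0,0],[0,0,0]]}' >/dev/null && c
```

```text
17.2 F [-5.4 -5.9 11.2] p mm [  0.3 114.1   0. ]
17.5 F [-4.7 -6.7 11.7] p mm [  0.3 117.1   0. ]
17.8 F [-4.7 -6.3 12.1] p mm [  0.4 120.1   0. ]
18.1 F [-5.  -6.3 10.9] p mm [  0.4 123.1   0. ]
18.4 F [-4.2 -6.  11.5] p mm [  0.4 126.3  -0. ]
18.7 F [-5.2 -6.3 11.1] p mm [  0.4 129.3   0. ]
19.0 F [-5.4 -5.3 12.2] p mm [  0.4 132.3   0. ]
19.3 F [-5.  -5.6 12.1] p mm [  0.4 135.3   0. ]
19.6 F [-4.6 -6.  11.5] p mm [  0.4 138.3   0. ]
19.9 F [-5.1 -6.4 13.5] p mm [  0.4 141.2   0. ]
```

```bash
c(){ python3 chk.py; }
python3 -m creep '{"delta_pos":[[0,0.15,0],[0,0.3,0],[0,0.3,0]],"dr":[[0,0,0],[0,0,0],[0,0,0]]}' >/dev/null && c && \
python3 -m creep '{"delta_pos":[[0,0.15,0],[0,0.3,0],[0,0.3,0]],"dr":[[0,0,0],[0,0,0],[0,0,0]]}' >/dev/null && c && \
python3 -m creep '{"delta_pos":[[0,0.15,0],[0,0.3,0],[0,0.3,0]],"dr":[[0,0,0],[0,0,0],[0,0,0]]}' >/dev/null && c && \
python3 -m creep '{"delta_pos":[[0,0.15,0],[0,0.3,0],[0,0.3,0]],"dr":[[0,0,0],[0,0,0],[0,0,0]]}' >/dev/null && c && \
python3 -m creep '{"delta_pos":[[0,0.15,0],[0,0.3,0],[0,0.3,0]],"dr":[[0,0,0],[0,0,0],[0,0,0]]}' >/dev/null && c && \
python3 -m creep '{"delta_pos":[[0,0.15,0],[0,0.3,0],[0,0.3,0]],"dr":[[0,0,0],[0,0,0],[0,0,0]]}' >/dev/null && c && \
python3 -m creep '{"delta_pos":[[0,0.15,0],[0,0.3,0],[0,0.3,0]],"dr":[[0,0,0],[0,0,0],[0,0,0]]}' >/dev/null && c && \
python3 -m creep '{"delta_pos":[[0,0.15,0],[0,0.3,0],[0,0.3,0]],"dr":[[0,0,0],[0,0,0],[0,0,0]]}' >/dev/null && c && \
python3 -m creep '{"delta_pos":[[0,0.15,0],[0,0.3,0],[0,0.3,0]],"dr":[[0,0,0],[0,0,0],[0,0,0]]}' >/dev/null && c && \
python3 -m creep '{"delta_pos":[[0,0.15,0],[0,0.3,0],[0,0.3,0]],"dr":[[0,0,0],[0,0,0],[0,0,0]]}' >/dev/null && c
```

```text
20.2 F [-3.8 -6.4 12. ] p mm [  0.4 144.2   0. ]
20.5 F [-4.4 -6.1 12.3] p mm [  0.4 147.2  -0. ]
20.8 F [-4.3 -7.3 11.6] p mm [  0.4 150.1   0. ]
21.1 F [-5.4 -6.2 11.7] p mm [  0.5 153.1   0. ]
21.4 F [-5.6 -1.7 10. ] p mm [  0.5 157.7   0. ]
21.7 F [-6.   0.3  9.9] p mm [  0.5 162.1  -0. ]
22.0 F [-5.5 -1.6 10.2] p mm [  0.5 164.1  -0. ]
22.3 F [-4.  -7.3 12.1] p mm [  0.5 164.7  -0. ]
22.6 F [ -4.5 -13.6  15.1] p mm [  0.5 165.1  -0. ]
```

The carrier was drawn in at 157–164 mm. It then stalled while the force climbed to 13.6 N, which matches the notch. I'm relaxing the push and testing with a light backward tug.

```bash
c(){ python3 chk.py; }
python3 -m creep '{"delta_pos":[[0,-0.2,0],[0,-0.4,0],[0,-0.5,0],[0,-0.5,0]],"dr":[[0,0,0],[0,0,0],[0,0,0],[0,0,0]]}' >/dev/null; c
python3 -m creep '{"delta_pos":[[0,-0.2,0],[0,-0.4,0],[0,-0.4,0]],"dr":[[0,0,0],[0,0,0],[0,0,0]]}' >/dev/null; c
```

```text
23.0 F [-6.1 -3.3 11.1] p mm [  0.5 164.5   0. ]
23.3 F [-6.2  1.3  7.8] p mm [  0.5 162.2   0. ]
```

```bash
c(){ python3 chk.py; }
python3 -m creep '{"delta_pos":[[0,-0.1,0],[0,-0.3,0],[0,-0.3,0]],"dr":[[0,0,0],[0,0,0],[0,0,0]]}' >/dev/null; c;python3 -m creep '{"delta_pos":[[0,-0.1,0],[0,-0.2,0],[0,-0.2,0]],"dr":[[0,0,0],[0,0,0],[0,0,0]]}' >/dev/null; c
```

```text
23.6 F [-6.9  6.9  6.1] p mm [6.000e-01 1.615e+02 1.000e-01]
23.9 F [-7.5 11.5  3.9] p mm [6.000e-01 1.612e+02 1.000e-01]
```

The catch holds both ways: 11.5 N back at 161.2 mm and 13.6 N forward at 165.1 mm. I'll relax to neutral, release and withdraw along the tool.

```bash
python3 -m creep '{"delta_pos":[[0,0.3,0],[0,0.6,0],[0,0.6,0]],"dr":[[0,0,0],[0,0,0],[0,0,0]]}' >/dev/null; python3 chk.py
python3 -m creep '{"delta_pos":[[0,0,0],[0,0,0],[0,0,0],[0,0,0],[0,0,0]],"dr":[[0,0,0],[0,0,0],[0,0,0],[0,0,0],[0,0,0]]}' -0.1
python3 chk.py; python3 -m creep '{"delta_pos":[[-1,0,0],[-3,0,0],[-5,0,0],[-7,0,0],[-9,0,0],[-9,0,0],[-9,0,0]],"dr":[[0,0,0],[0,0,0],[0,0,0],[0,0,0],[0,0,0],[0,0,0],[0,0,0]]}'
python3 -m creep '{"delta_pos":[[0,-4,-2],[0,-8,-6],[0,-12,-8],[0,-16,-8],[0,-16,-8],[0,-16,-8]],"dr":[[0,0,0],[0,0,0],[0,0,0],[0,0,0],[0,0,0],[0,0,0]]}'
python3 -c "
from h import *
a=grab('scene','s9');d=grab('top','t9')
cv2.imwrite('pics/c9.png',np.hstack([cv2.resize(a['pixels'][150:360,0:200],None,fx=2,fy=2),cv2.resize(d['pixels'][70:280,0:200],None,fx=2,fy=2)]))"
```

```text
24.2 F [-5.5  0.5  8.8] p mm [  0.5 163.3   0. ]
clock: 24.7
position: [0.5564, 0.2957, 0.0579]
ee_rot: [0.861, 0.049, 0.498, -0.09]
contact_force: [0.2, 0.3, 0.4]
width: 0.0381
24.7 F [0.2 0.3 0.4] p mm [  0.5 161.5  -2.2]
clock: 25.4
position: [0.5125, 0.3056, 0.1367]
ee_rot: [0.861, 0.049, 0.498, -0.089]
contact_force: [-1.2, -0.2, 0.2]
width: 0.0385
clock: 26.0
position: [0.4121, 0.1618, 0.0967]
ee_rot: [0.861, 0.049, 0.499, -0.09]
contact_force: [-0.4, 0.1, 0.2]
width: 0.0384
```

View pics/c9.png

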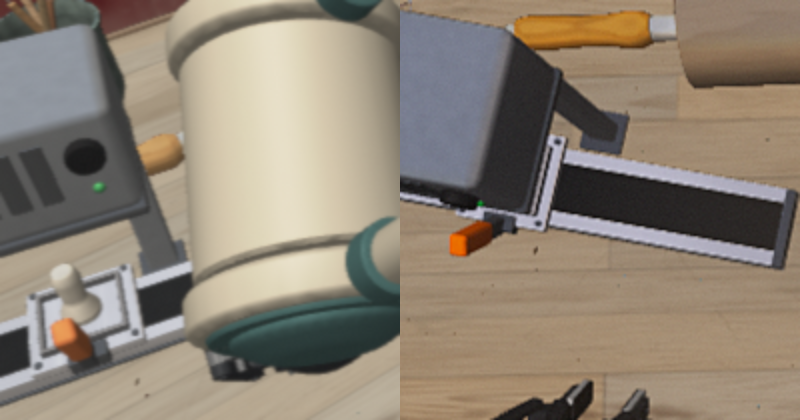

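The carrier sits under the hood with the stamp upright in its tray (crop (75,290)), and the gripper is clear. Handing in.

```bash
python3 -m creep '{"delta_pos":[[0,0,0],[0,0,0]],"dr":[[0,0,0],[0,0,0]]}'; python3 -c "
from rig import manip; print(manip.sign_off())"
```

```text
clock: 26.3
position: [0.4129, 0.1637, 0.0972]
ee_rot: [0.861, 0.049, 0.498, -0.089]
contact_force: [-0.5, -0.4, -0.0]
width: 0.0382
the job is handed in; nothing more can be done
None
```

I stood the white stamp in the tray, slid the carrier about 163 mm in under the hood until its catch dropped, and handed the job in at 26.3 s.

- **Catch:** the carrier was drawn in over the last few millimetres. It then held both ways, stalling at 13.6 N forward and 11.5 N backward within about 4 mm. I relaxed it to neutral before letting go. I judged the catch by feel, because the interface gives no pin reading.
- **Stamp:** the last picture, taken after I withdrew, shows the stamp upright inside the tray under the hood. The gripper was clear and the force readings were near zero.
- **What went wrong:** my first grasp of the handle, at a 40° lean, failed because joint 4 reached its limit. The fingers closed at the handle's top and nudged the carrier about 4 mm, with the stamp still standing. I backed off and took the handle again at 30°.
- **Not checked:** I did not measure the jar and cone again at the end. The arm made no contact near them.

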